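# Index a connector fixture, then hover the test plug over its connector

## Robot

A 6-joint arm with a two-finger parallel gripper is mounted at the origin on the work surface. World frame = base frame: x ahead of the robot, y to its left, z up, the work surface at z = 0. Lengths are in mm, angles in rad, forces in N, time in s.
With the tool pointing down it reaches from about 350 to 875 mm from the base axis. Payload 4.2 kg.
Tool frame: the origin (TCP) lies midway between the tips of the shut fingers; the grasp point (between the pads) lies 19 mm behind it; z points along the fingers, y is the line along which they close (so a half turn about z gives the same grasp; the last joint's range is limited). The gripper opens to 85 mm and grips with 20 to 120 N. Pads are 22 mm wide; open, the fingers measure 114 mm over their backs; the gripper's body (76 mm by 85 mm) begins 54 mm behind the grasp point. The pads swing forward as they close: fully open they stand 13 mm farther back than shut.
Start: joints at [-0.923, 0.385, 0.008, 0, -1.194, -0.259], TCP at [236.937, -578.325, 194.812] pointing down, gripper open.
Joint ranges: [-3.14, 3.14], [-1.21, 2.06], [-1.07, 1.41], [-3.16, 2.05], [-2.99, -0.16], [-3.1, 3.1]. Speed limits (rad/s): [2.79, 2.79, 3.14, 3.14, 3.14, 3.14].

## Interface

Orientations are given as a unit quaternion [x, y, z, w].
In Python, from bench import arm gives the robot as it stands.
- The arm moves only by the tool send_rows, never from a script. Its argument "targets" is a list of rows, each an object of numbers: "gripper": the gripper command: -1 is fully open, 1 is shut, values between are in proportion; "x", "y", "z": the shift along the tool's x, y, z in cm; "ax", "ay", "az": the turn, a rotation vector about the tool's x, y, z in degrees. A call has 1 to 5 rows; each row shifts and turns the commanded pose from where the row before left it, along the tool's axes as they then stand; what a row does not reach is not made up. A row lasts 1/12 s, in which the tool goes at most 41.7 mm and 7.16 degrees, less where a joint would pass 70% of its speed; a pose out of reach is approached as far as the arm can. A call is refused whole if a number of a shift passes 4.17 or a number of a turn 7.16, either way. A call with a gripper value outside its range is refused whole. The fingers move at their own pace and stop on an object; the grip force is fixed at half the most. Time passes only in rows, so rows that do not move let the fingers close. It gives the time, the measured TCP pose, the force, the opening and the grip force at its end, in the units of the state.
- arm.read_state(): the state, without advancing time (a new reading comes with each control period).
- arm.get_image(name): name is "scene" or "top" or "wrist"; returns (picture, depth): 420x560x3 uint8, red, green, blue; 420x560 float32, mm along the optical axis (not along the pixel's ray), 0 where there is no reading.
- arm.camera_model(name): a dict with "fx", "fy", "cx", "cy" (pixels), "distortion" ([k1, k2, p1, p2, k3] as OpenCV has them; the pictures are not rectified), "cam_to_world" (4x4, takes a point from camera to world coordinates). Camera axes: x right, y down, z forward; pixel columns grow to the right and rows downward; lengths in mm; the calibration is good to about 2 mm. A picture is of the moment at which its call begins: read the wrist's pose just before it. camera_model takes no time and is no camera call; for the wrist camera it gives the pose at the moment of the call.
- arm.job_done(): hands the job in; it is judged then, once.
Trained networks look in the newest picture that a camera, given by its name, has taken for a name from the list of things; names that differ only in an ending like _2 or _b are one class to them, and where a whole thing is asked for, a point or a joint stands for the part that bears it (a point fixed in the world has none). Each returns a list of dicts, best first, with "score" (0 to 1); they miss things now and then, are a little off and sometimes report something else, mostly with a low value. They report only what shows in the picture. A call takes as long as a camera call. They do not tell look-alikes from the thing itself.
- arm.boxes_of(camera, thing): "rect" ([left, top, width, height] in pixels, round what is visible of it).
The state is a dict: "clock": time; "joints": joint angles; "joint_vel": joint speeds; "joint_efforts": joint torques, N m; "position": TCP position; "ee_rot": TCP orientation; "contact_force": force on the tool from outside, world axes, zero at the start; "wrist_torque": the same for the moment, N m; "gripper_width": finger opening in mm; "grasp_force": force on a finger pad.
Only numpy, scipy, OpenCV 4.12 (cv2) and the standard library are available. Lean on these libraries where they do the work, as an engineer would, in place of code of your own. Each camera call takes 0.05 s, during which the arm holds its last target. There are 200 camera calls.

## Task

Using its grip post, slide the fixture's plate until the fixed pointer stands over the round mark, pause there for half a second, then slide it on until the pointer stands over the square mark, pause as long again and leave the plate there. Then take the long rectangular test plug from the tray, carry it over the hook rail without touching the rail, and finish still holding it, upright and at rest, about a centimetre above the plate's rectangular connector, centred, with its long side along the connector's long side and never touching the connector or plate. Leave the other plugs and everything else on the bench where they are.

Things in the scene. Friction and masses are not known exactly. Their poses are not given: they have to be found in the camera images.
- base: Fixed grey base plate of the x-y slide fixture, 300 x 280 x 12 mm, standing on the bench; origin at the centre of its underside, z up. The plate above it slides along the base's x and y axes only (it never turns), about 45 mm either way from the middle along each, against about 2 N of friction per slide, and stays where it is left.
- pointer_tip (a point): Tip of the thin slanting dark steel pointer (5 mm thick) fixed to the base, at base x = +50 mm, y = 0, 50 mm above the bench and 5 mm above the plate. It slants up to a thin level arm at 103 mm height, from base x = +75, y = -30 mm to a 110 mm tall post of 9 mm radius at x = +138, y = -105 mm.
- carrier: The sliding aluminium plate, 180 x 180 mm, 13 mm thick, top 45 mm above the bench, axes parallel to the base's; origin on the plate's centre line at bench level. It carries the two marks, the grip post and the connector.
- grip_post (a point): Upright round steel post, 20 mm diameter, 45 mm tall, fixed on the plate at plate x = -30, y = -65 mm; this point is on its axis, 30 mm above the plate's top and 15 mm below the post's top. Gripped here from above, it drags the plate along.
- round_mark (a point): Centre of the black round mark, 14 mm diameter, flat on the plate's top, at plate x = +30, y = -30 mm. The first mark.
- square_mark (a point): Centre of the black square mark, 14 mm wide, flat on the plate's top, at plate x = +70, y = +25 mm. The second mark.
- connector_mouth (a point): Centre of the open top of the grey rectangular connector fixed on the plate (at plate x = -40, y = +45 mm); it is a shroud 62 mm long along its x by 38 mm along its y, 3 mm walls, rim 20 mm above the plate's top. This point is level with the rim; its axes are the plate's.
- plug: The long rectangular test plug, grey with a black flange, 62 mm tall, about 0.12 kg, standing nose down in the tray. Origin at the centre of the underside of its nose, z up, x along its long side. From below: nose 50 x 26 mm, 18 mm tall; flange 58 x 34 mm, up to 26 mm; then a flat grip fin 50 mm long (x), 16 mm thick (y), up to 62 mm. Its origin is at the height of the nose's underside. It looks the same turned half round.
- tray: Low blue tray, 290 x 100 mm, rim 12 mm tall, floor 3 mm thick, fixed; origin at the centre of its underside, x along its length. The three plugs stand in a row along it, about 90 mm apart, in any order.
- rail: Fixed white hook rail standing on the bench between the tray and the fixture: an upright panel 340 mm long (its x) on a foot 50 mm wide, with a bar and five upturned steel hooks reaching 28 mm to its +y side; highest point 140 mm above the bench. Origin at the centre of its underside.
- square_plug: Bystander: plug with a square nose (28 mm) and 36 mm square flange, 62 mm tall, grip fin only 24 mm long; origin at the centre of its underside.
- round_plug: Bystander: plug with a round nose, 38 mm round flange and 20 mm round grip, 62 mm tall; origin at the centre of its underside.
- jar: Bystander: closed jar, 60 mm diameter, 75 mm tall; origin at the centre of its underside.
- tape_roll: Bystander: black ring of tape, 90 mm diameter, 24 mm tall, lying flat; origin at the centre of its underside.
- screwdriver: Bystander: screwdriver lying on the bench; origin on its underside, x along it.
- terminal_bin: Bystander: open blue bin, 120 x 100 x 60 mm; origin at the centre of its underside.
- wrench: Bystander: wrench lying on the bench; origin on its underside, x along it.
- oil_bottle: Bystander: white bottle, 56 mm diameter, 150 mm tall; origin at the centre of its underside.
Things that resemble listed ones, but are neither listed nor needed, are in the scene too. What is shaped like the plug but turquoise is not meant.

How it is judged (in metres and radians):
On the way, in this order (a step that is already met when the one before it is completed fails the run):
1. the pointer stands over the round mark for a moment (horizontal distance between round_mark and pointer_tip below 0.007 m), for 0.4 s.
2. the pointer stands over the square mark for a moment (horizontal distance between square_mark and pointer_tip below 0.007 m), for 0.4 s.
3. the rectangular plug is lifted higher than the hook rail, held by the fingers (height (world z) of plug above 0.14 m and contact force between the fingers and plug above 1 N), for 0.1 s.
At the end, for the whole second after the job is handed in: Pointer tip within 7 mm of the square mark's centre; plug held in the fingers, at rest, upright and along the connector within 0.12 rad, centred over it within 7 mm, its underside 3 to 20 mm above the rim; neither plug nor robot touches the plate (horizontal distance between square_mark and pointer_tip below 0.007 m and horizontal distance between plug and connector_mouth below 0.007 m and z of plug in the frame of connector_mouth between 0.003 and 0.02 m and angle between the x axis of plug and the x axis of connector_mouth, either way round below 0.12 rad and angle between plug's own z axis and vertical below 0.12 rad and linear speed of plug below 0.02 m/s and contact force between the fingers and plug above 1 N and contact force between plug and carrier below 0.1 N and contact force between plug and base below 0.1 N and contact force between the arm and carrier below 0.5 N); the arm keeps its last pose, push and grip.
It fails at once if the plug touches the connector, the plate or the fixture (contact force between plug and base above 0.5 N).
It fails at once if the plug or the robot touches the hook rail (contact force between anything else and rail above 1 N).
It fails at once if another plug or another thing on the bench is displaced by more than 15 mm (distance of any of square_plug, round_plug, jar, tape_roll, screwdriver, terminal_bin, wrench, oil_bottle from where it was at the start of the episode above 0.015 m).
It also fails if it takes over 61 s, if anything falls off the work surface, if the arm or the gripper's body presses on something with over 40 N, if the wrist force passes 120 N, or if a joint passes its speed limit or range.

## Working session

There is one attempt and no reset: what is moved stays moved. The work goes in short steps, Python scripts to look and compute and a tool call to move; the robot and the scene stay as the last step left them, time stands still between calls to the robot, and variables do not carry over. Pictures are saved under pics/ and viewed, at most 11 in all, crops included, and the job is handed in when it is done.

Besides the shell and the picture viewer there is one more tool, called after "Emit:" by a JSON object that holds its "api" and its "payload". send_rows: Moves the arm, as the interface text tells. Its arguments: {"type":"object","properties":{"targets":{"type":"array"}},"required":["targets"]}

```bash
ls; mkdir -p pics; python3 - <<'E'
from bench import arm
import cv2,numpy as np
for n in ("top","scene"):
    p,d=arm.get_image(n); cv2.imwrite(f"pics/{n}0.png",p[:,:,::-1]); np.savez(f"{n}0.npz",p=p,d=d)
    m=arm.camera_model(n); print(n,{k:np.round(v,3).tolist() for k,v in m.items()})
    for t in ("plug","grip_post","round_mark","square_mark","connector_mouth","tray","rail","carrier","base"):
        print(t,[(np.round(b['rect']).tolist(),round(b['score'],2)) for b in arm.boxes_of(n,t)[:3]])
s=arm.read_state();print(s)
E
```

```text
pics
top {'fx': 387.159, 'fy': 387.159, 'cx': 283.137, 'cy': 211.952, 'distortion': [-0.102, 0.0, 0.0, 0.0, 0.0], 'cam_to_world': [[0.006, -0.993, 0.114, 424.294], [-1.0, -0.003, 0.031, -45.893], [-0.03, -0.114, -0.993, 1093.796], [0.0, 0.0, 0.0, 1.0]]}
plug [([131.0, 145.0, 21.0, 15.0], 0.82), ([171.0, 168.0, 16.0, 24.0], 0.7), ([173.0, 277.0, 23.0, 23.0], 0.53)]
grip_post [([308.0, 174.0, 75.0, 82.0], 0.57)]
round_mark [([308.0, 177.0, 73.0, 77.0], 0.8)]
square_mark [([307.0, 175.0, 78.0, 77.0], 0.6), ([175.0, 238.0, 7.0, 10.0], 0.43)]
connector_mouth [([309.0, 176.0, 78.0, 76.0], 0.67)]
tray [([425.0, 162.0, 30.0, 25.0], 0.75), ([161.0, 162.0, 37.0, 102.0], 0.74), ([283.0, 156.0, 120.0, 129.0], 0.56)]
rail [([226.0, 147.0, 28.0, 128.0], 0.83)]
carrier [([307.0, 177.0, 78.0, 77.0], 0.75)]
base [([283.0, 154.0, 117.0, 124.0], 0.95), ([170.0, 170.0, 14.0, 21.0], 0.41), ([307.0, 173.0, 76.0, 81.0], 0.37)]
scene {'fx': 543.168, 'fy': 543.168, 'cx': 291.327, 'cy': 206.897, 'distortion': [0.033, 0.0, 0.0, 0.0, 0.0], 'cam_to_world': [[0.201, 0.804, -0.559, 1387.463], [0.98, -0.16, 0.122, 
[... 645 characters left out ...]
s': array([-9.23402567e-01,  3.84645437e-01,  7.91379318e-03, -1.53129794e-05,
       -1.19397932e+00, -2.58562848e-01]), 'joint_vel': array([ 0.00113418, -0.00099592,  0.00121674, -0.00050165,  0.00093895,
        0.00034524]), 'joint_efforts': array([ 4.62030803e-04, -3.92092717e+01,  1.88622236e+01,  4.19073924e+00,
       -3.61448047e-04, -4.90801810e-06]), 'position': array([ 236.94604157, -578.33145084,  194.8481787 ]), 'ee_rot': array([-1.93190272e-01,  9.81161310e-01, -3.52599049e-05,  2.50801638e-05]), 'contact_force': array([-0.25082753,  0.27455068, -0.08763593]), 'wrist_torque': array([-0.03009482,  0.01185022, -0.02274946]), 'grasp_force': 0.0, 'gripper_width': 85.2755468162144}
```

```bash
python3 - <<'E'
import cv2,numpy as np
a=cv2.imread("pics/top0.png");cv2.imwrite("pics/topA.png",cv2.resize(a[120:320,120:420],None,fx=2.66,fy=2.66,interpolation=cv2.INTER_CUBIC))
b=cv2.imread("pics/scene0.png");cv2.imwrite("pics/sceneA.png",cv2.resize(b[90:300,80:500],None,fx=1.9,fy=1.9,interpolation=cv2.INTER_CUBIC))
E
```

```text
(no output)
```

View pics/topA.png

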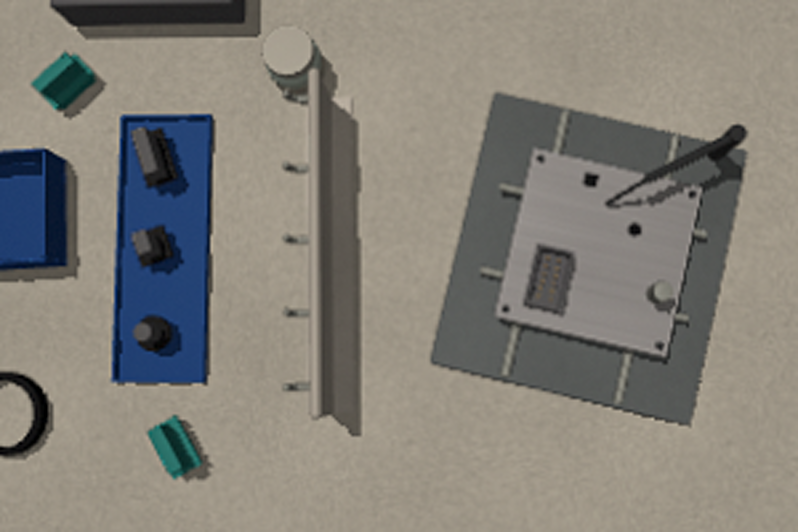

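View pics/sceneA.png

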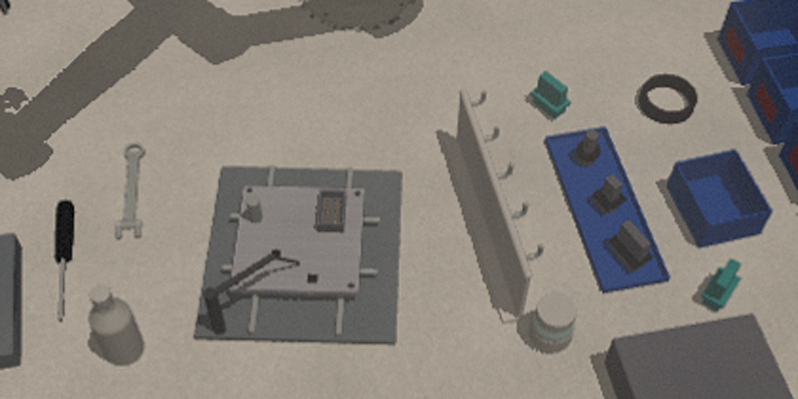

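```bash
cat > h.py <<'E'
import numpy as np,cv2
from bench import arm
from scipy.spatial.transform import Rotation as R
def plane(m,uv,z):
    K=np.array([[m['fx'],0,m['cx']],[0,m['fy'],m['cy']],[0,0,1]])
    q=cv2.undistortPoints(np.array(uv,float).reshape(-1,1,2),K,np.array(m['distortion']))[:,0]
    T=np.array(m['cam_to_world']); r=np.c_[q,np.ones(len(q))]@T[:3,:3].T
    o=T[:3,3]; return o+r*((np.broadcast_to(z,len(q))-o[2])/r[:,2])[:,None]
def proj(m,P):
    K=np.array([[m['fx'],0,m['cx']],[0,m['fy'],m['cy']],[0,0,1]])
    W=np.linalg.inv(np.array(m['cam_to_world']))
    return cv2.projectPoints(np.array(P,float).reshape(-1,1,3),cv2.Rodrigues(W[:3,:3])[0],W[:3,3],K,np.array(m['distortion']))[0][:,0]
def tool(dworld,s=None):  # world mm -> tool cm
    s=s or arm.read_state(); return R.from_quat(s['ee_rot']).inv().apply(dworld)/10
E
python3 - <<'E'
from h import *
m=arm.camera_model("top")
c=lambda x,y:(x/2.66+120-.3,y/2.66+120-.3)
pts={'base':([(495,93),(746,152),(690,425),(431,362)],12),'plate':([(538,150),(702,190),(664,356),(500,318)],45),'round':([(634,229)],45),'square':([(591,180)],45),
'tip':([(607,205)],50),'conn':([(541,246),(574,249),(562,314),(526,308)],65),'post':([(661,289)],90),'railtop':([(315,68),(318,417)],140),'tray':([(121,115),(213,115),(207,383),(113,383)],12),
'fin':([(133,130),(150,128),(172,178),(152,187)],65),'sq':([(148,246)],65),'rd':([(148,334)],65),'post110':([(738,131)],110)}
for k,(p,z) in pts.items():
    w=plane(m,[c(*q) for q in p],z); print(k,np.round(w[:,:2],1).tolist(),np.round(w[:,:2].mean(0),1))
    if len(p)==4:print('  sides',np.round(np.linalg.norm(np.roll(w,-1,0)-w,axis=1),1),'ang',[round(np.degrees(np.arctan2(*(v[[1,0]]))),1) for v in (np.roll(w,-1,0)-w)])
E
```

```text
base [[714.1, -76.3], [650.2, -345.1], [361.5, -278.9], [425.9, -9.2]] [ 537.9 -177.4]
  sides [276.2 296.1 277.2 295.9] ang [np.float64(-103.4), np.float64(167.1), np.float64(76.6), np.float64(-13.1)]
plate [[644.6, -119.8], [603.1, -288.8], [432.8, -246.4], [470.8, -80.2]] [ 537.8 -183.8]
  sides [174.1 175.6 170.4 178.3] ang [np.float64(-103.8), np.float64(166.0), np.float64(77.1), np.float64(-12.8)]
round [[562.3, -217.7]] [ 562.3 -217.7]
square [[613.2, -174.2]] [ 613.2 -174.2]
tip [[586.4, -189.7]] [ 586.4 -189.7]
conn [[542.3, -120.8], [539.3, -153.9], [474.1, -141.4], [480.0, -105.5]] [ 508.9 -130.4]
  sides [33.2 66.4 36.3 64.1] ang [np.float64(-95.1), np.float64(169.1), np.float64(80.7), np.float64(-13.8)]
post [[497.5, -235.9]] [ 497.5 -235.9]
railtop [[705.0, 99.6], [374.4, 90.4]] [539.7  95. ]
tray [[691.7, 332.6], [690.9, 229.8], [401.8, 227.3], [400.4, 329.3]] [546.2 279.8]
  sides [102.8 289.1 102.  291.4] ang [np.float64(-90.5), np.float64(-179.5), np.float64(90.8), np.float64(0.6)]
fin [[662.5, 300.4], [664.5, 282.4], [611.7, 256.9], [602.4, 277.6]] [635.3 279.3]
  sides [18.1 58.6 22.7 64.3] ang [np.float64(-83.7), np.float64(-154.2), np.float64(114.3), np.float64(20.8)]
sq [[541.2, 279.4]] [541.2 279.4]
rd [[451.5, 276.2]] [451.5 276.2]
post110 [[650.5, -310.8]] [ 650.5 -310.8]
```

Emit:
{"api": "send_rows", "payload": {"targets": [{"x": -3.4,"y": 2.0,"z": 0,"gripper": -1},{"x": -3.4,"y": 2.0,"z": 0,"gripper": -1},{"x": -3.4,"y": 2.0,"z": 0,"gripper": -1},{"x": -3.4,"y": 2.0,"z": 0,"gripper": -1},{"x": -3.4,"y": 2.0,"z": 0,"gripper": -1}]}}

```text
$.targets[0]: bad value
```

Emit:
{"api": "send_rows", "payload": {"targets": [{"x": -3.4,"y": 2.0,"z": 0,"gripper": -1},{"x": -3.4,"y": 2.0,"z": 0,"gripper": -1},{"x": -3.4,"y": 2.0,"z": 0,"gripper": -1},{"x": -3.4,"y": 2.0,"z": 0,"gripper": -1},{"gripper": -1}]}}

```text
$.targets[0]: bad value
```

```bash
python3 - <<'E'
from h import *
s=arm.read_state();m=arm.camera_model("wrist");p,d=arm.get_image("wrist");cv2.imwrite("pics/w1.png",p[:,:,::-1]);np.savez("w1.npz",p=p,d=d,**{k:np.array(v) for k,v in m.items()})
print(s['clock'],s['position'],s['ee_rot'],np.round(m['cam_to_world'],3).tolist(),m['fx'],m['cx'],m['cy'],m['distortion'])
g=[(534,-181,45),(561,-218,45),(613,-174,45),(586,-189,50),(497,-237,90),(511,-128,65)];print(np.round(proj(m,g)))
E
```

```text
1.0 [ 236.94604157 -578.33145084  194.8481787 ] [-1.93190272e-01  9.81161310e-01 -3.52599049e-05  2.50801638e-05] [[-0.38, 0.89, 0.251, 174.05], [0.925, 0.365, 0.104, -605.681], [0.001, 0.272, -0.962, 374.272], [0.0, 0.0, 0.0, 1.0]] 313.3873598078042 284.8371217542287 212.2242611999094 [-0.00601572  0.          0.          0.          0.        ]
[[461. 479.]
 [430. 484.]
 [438. 515.]
 [440. 505.]
 [458. 486.]
 [511. 493.]]
```

View pics/w1.png

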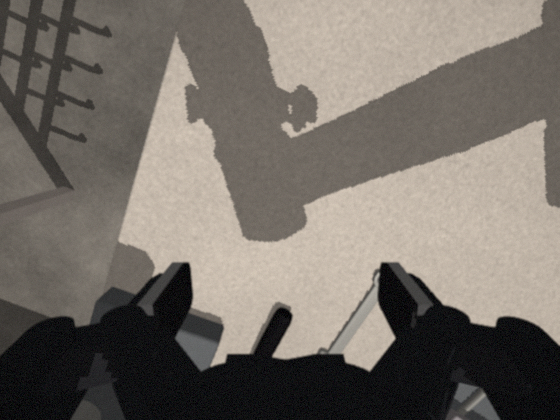

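Emit:
{"api": "send_rows", "payload": {"targets": [{"x": -3.5,"y": 1.7,"z": 0,"ax": 0,"ay": 0,"az": 0,"gripper": -1},{"x": -3.5,"y": 1.7,"z": 0,"ax": 0,"ay": 0,"az": 0,"gripper": -1},{"x": -3.5,"y": 1.7,"z": 0,"ax": 0,"ay": 0,"az": 0,"gripper": -1},{"x": -3.5,"y": 1.7,"z": 0,"ax": 0,"ay": 0,"az": 0,"gripper": -1},{"x": -3.5,"y": 1.7,"z": 0,"ax": 0,"ay": 0,"az": 0,"gripper": -1}]}}

```text
clock: 1.47
position: [367.5, -432.0, 195.0]
ee_rot: [-0.193, 0.981, -0.0, 0.0]
contact_force: [1.0, -0.1, 0.2]
gripper_width: 85.2
grasp_force: 0.0
```

Emit:
{"api": "send_rows", "payload": {"targets": [{"x": -3.5,"y": 1.7,"z": 0,"ax": 0,"ay": 0,"az": 0,"gripper": -1},{"x": -3.5,"y": 1.7,"z": 0,"ax": 0,"ay": 0,"az": 0,"gripper": -1},{"x": -3.5,"y": 1.7,"z": 0,"ax": 0,"ay": 0,"az": 0,"gripper": -1},{"x": -3.5,"y": 1.7,"z": 0,"ax": 0,"ay": 0,"az": 0,"gripper": -1},{"x": -3.5,"y": 1.7,"z": 0,"ax": 0,"ay": 0,"az": 0,"gripper": -1}]}}

```text
clock: 1.88
position: [497.4, -286.7, 195.1]
ee_rot: [-0.193, 0.981, -0.0, 0.0]
contact_force: [-0.2, -0.6, -0.1]
gripper_width: 85.6
grasp_force: 0.0
```

Emit:
{"api": "send_rows", "payload": {"targets": [{"x": -3.5,"y": 1.7,"z": 0,"ax": 0,"ay": 0,"az": 0,"gripper": -1},{"x": -3.5,"y": 1.7,"z": 0,"ax": 0,"ay": 0,"az": 0,"gripper": -1},{"x": -3.5,"y": 1.7,"z": 0,"ax": 0,"ay": 0,"az": 0,"gripper": -1},{"x": 0,"y": 0,"z": 0,"ax": 0,"ay": 0,"az": 0,"gripper": -1},{"x": 0,"y": 0,"z": 0,"ax": 0,"ay": 0,"az": 0,"gripper": -1}]}}

```text
clock: 2.3
position: [575.4, -199.5, 194.3]
ee_rot: [-0.195, 0.981, 0.0, -0.0]
contact_force: [0.4, -0.3, 0.2]
gripper_width: 85.2
grasp_force: 0.0
```

```bash
python3 - <<'E'
from h import *
s=arm.read_state();m=arm.camera_model("wrist");p,d=arm.get_image("wrist");cv2.imwrite("pics/w2.png",p[:,:,::-1]);np.savez("w2.npz",p=p,d=d,**{k:np.array(v) for k,v in m.items()})
print(s['clock'],s['position'],s['ee_rot'])
g=[(540,-181,45),(561,-218,45),(613,-174,45),(586,-189,50),(497,-237,90),(511,-128,65)];print(np.round(proj(m,g)))
E
```

```text
2.3 [ 575.35093075 -199.48657734  194.30360402] [-1.94812830e-01  9.80840391e-01  1.24017540e-04 -2.70782262e-04]
[[315. 166.]
 [275. 171.]
 [294. 230.]
 [291. 204.]
 [281. 102.]
 [378. 163.]]
```

View pics/w2.png

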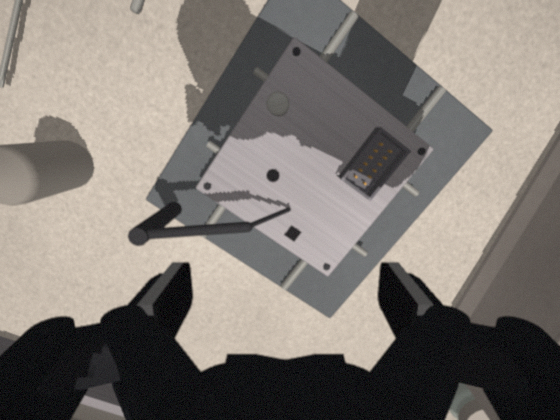

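```bash
python3 - <<'E'
from h import *
m=dict(np.load("w2.npz"));p=m['p'];g=p.mean(2)
def cen(x,y,r,t):
    s=g[y-r:y+r+1,x-r:x+r+1]; n,l,st,c=cv2.connectedComponentsWithStats((s<t).astype(np.uint8)); k=1+st[1:,4].argmax(); print(st[k]); return c[k]+[x-r,y-r]
a=cen(272,175,11,75); b=cen(292,233,11,75); print(a,b)
P=plane(m,[a,b],45);T=plane(m,[(289.5,208)],50);po=plane(m,[(277.5,104)],90)
co=plane(m,[(374,128),(408,150),(372,199),(337,178)],65)
print('round',P[0],'sq',P[1],'tip',T,'post',po,'conn',co,co.mean(0))
v=P[1]-P[0];print('dist',np.linalg.norm(v),'yaw',np.degrees(np.arctan2(v[1],v[0])-np.arctan2(55,40)))
c=cv2.resize(p[85:260,190:430,::-1],None,fx=3.3,fy=3.3,interpolation=cv2.INTER_CUBIC);cv2.imwrite("pics/w2c.png",c)
E
```

```text
[  6   6  12  11 104]
[  4   5  15  13 114]
[272.5 175. ] [292.30701754 232.96491228]
round [ 565.38005906 -218.87528911   45.        ] sq [ 617.03358526 -174.41607629   45.        ] tip [[ 590.55032088 -188.97557269   50.        ]] post [[ 499.6831154  -238.87731479   90.        ]] conn [[ 483.3875302  -146.82433756   65.        ]
 [ 489.17546395 -106.93265252   65.        ]
 [ 546.3018043  -117.19467468   65.        ]
 [ 540.44041751 -159.0495817    65.        ]] [ 514.82630399 -132.50031162   65.        ]
dist 68.15209734551209 yaw -13.253396499264692
```

View pics/w2c.png

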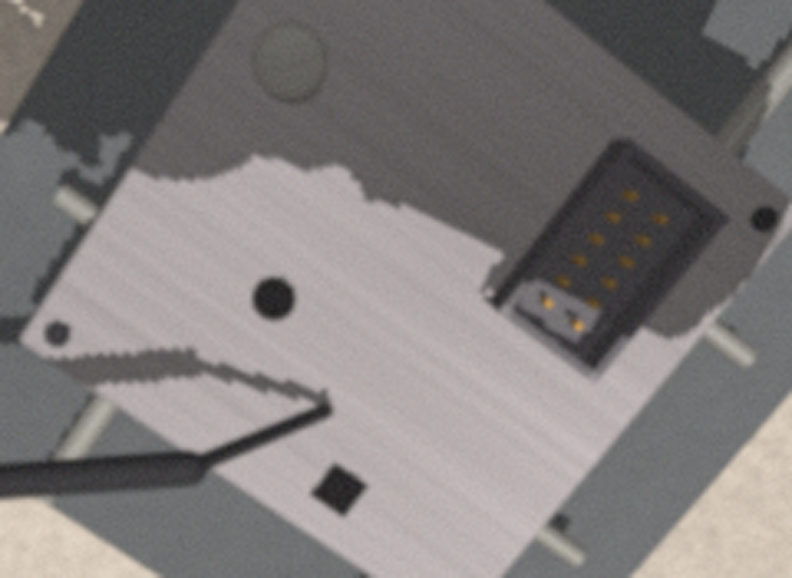

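Emit:
{"api": "send_rows", "payload": {"targets": [{"x": 2.9,"y": -0.2,"z": 1.0,"ax": 0,"ay": 0,"az": 0,"gripper": -1},{"x": 2.9,"y": -0.3,"z": 1.0,"ax": 0,"ay": 0,"az": 0,"gripper": -1},{"x": 2.8,"y": -0.2,"z": 1.0,"ax": 0,"ay": 0,"az": 0,"gripper": -1},{"x": 0,"y": 0,"z": 0,"ax": 0,"ay": 0,"az": 0,"gripper": -1},{"x": 0,"y": 0,"z": 0,"ax": 0,"ay": 0,"az": 0,"gripper": -1}]}}

```text
clock: 2.77
position: [495.1, -241.9, 164.9]
ee_rot: [-0.192, 0.981, 0.0, -0.0]
contact_force: [0.4, 0.2, -0.7]
gripper_width: 85.4
grasp_force: 0.0
```

```bash
python3 - <<'E'
from h import *
s=arm.read_state();print(s['clock'],s['position'],s['ee_rot'],tool(np.array([499,-239,58])-s['position'],s))
E
```

```text
2.7667 [ 495.07179389 -241.92056916  164.93854032] [-1.91583334e-01  9.81476290e-01  3.48725379e-05 -3.42862325e-04] [-0.48087208  0.12075294 10.69356349]
```

Emit:
{"api": "send_rows", "payload": {"targets": [{"x": -0.4,"y": 0.1,"z": 2.5,"ax": 0,"ay": 0,"az": 0,"gripper": -1},{"x": 0,"y": 0,"z": 2.5,"ax": 0,"ay": 0,"az": 0,"gripper": -1},{"x": 0,"y": 0,"z": 1.0,"ax": 0,"ay": 0,"az": 0,"gripper": -1},{"x": 0,"y": 0,"z": 0,"ax": 0,"ay": 0,"az": 0,"gripper": -1},{"x": 0,"y": 0,"z": 0,"ax": 0,"ay": 0,"az": 0,"gripper": -1}]}}

```text
clock: 3.18
position: [501.2, -238.4, 105.2]
ee_rot: [-0.193, 0.981, -0.0, -0.0]
contact_force: [-0.1, 0.2, -0.3]
gripper_width: 85.2
grasp_force: 0.0
```

```bash
python3 - <<'E'
from h import *
s=arm.read_state();print(s['clock'],s['position'],s['ee_rot'],tool(np.array([499,-239,58])-s['position'],s))
E
```

```text
3.1833 [ 501.19901408 -238.40364228  105.23502782] [-1.93345381e-01  9.81130687e-01 -3.67645197e-04 -6.16701749e-05] [0.22484284 0.03154719 4.72354126]
```

Emit:
{"api": "send_rows", "payload": {"targets": [{"x": 0.1,"y": 0,"z": 2.0,"ax": 0,"ay": 0,"az": 0,"gripper": -1},{"x": 0,"y": 0,"z": 2.0,"ax": 0,"ay": 0,"az": 0,"gripper": -1},{"x": 0,"y": 0,"z": 0.6,"ax": 0,"ay": 0,"az": 0,"gripper": -1},{"x": 0,"y": 0,"z": 0,"ax": 0,"ay": 0,"az": 0,"gripper": -1},{"x": 0,"y": 0,"z": 0,"ax": 0,"ay": 0,"az": 0,"gripper": 1}]}}

```text
clock: 3.6
position: [500.8, -238.8, 60.1]
ee_rot: [-0.194, 0.981, -0.001, 0.001]
contact_force: [-0.1, 0.7, 0.9]
gripper_width: 75.5
grasp_force: 0.0
```

Emit:
{"api": "send_rows", "payload": {"targets": [{"x": 0,"y": 0,"z": 0,"ax": 0,"ay": 0,"az": 0,"gripper": 1},{"x": 0,"y": 0,"z": 0,"ax": 0,"ay": 0,"az": 0,"gripper": 1},{"x": 0,"y": 0,"z": 0,"ax": 0,"ay": 0,"az": 0,"gripper": 1},{"x": 0,"y": 0,"z": 0,"ax": 0,"ay": 0,"az": 0,"gripper": 1},{"x": 0,"y": 0,"z": 0,"ax": 0,"ay": 0,"az": 0,"gripper": 1}]}}

```text
clock: 4.02
position: [499.9, -238.4, 59.2]
ee_rot: [-0.193, 0.981, -0.0, 0.0]
contact_force: [0.7, 0.4, 0.1]
gripper_width: 12.2
grasp_force: 0.0
```

Emit:
{"api": "send_rows", "payload": {"targets": [{"x": 0,"y": 0,"z": 0,"ax": 0,"ay": 0,"az": 0,"gripper": 1},{"x": 0,"y": 0,"z": 0,"ax": 0,"ay": 0,"az": 0,"gripper": 1},{"x": 0,"y": 0,"z": 0,"ax": 0,"ay": 0,"az": 0,"gripper": 1},{"x": 0,"y": 0,"z": 0,"ax": 0,"ay": 0,"az": 0,"gripper": 1},{"x": 0,"y": 0,"z": 0,"ax": 0,"ay": 0,"az": 0,"gripper": 1}]}}

```text
clock: 4.43
position: [499.6, -238.4, 58.8]
ee_rot: [-0.193, 0.981, 0.0, -0.0]
contact_force: [-0.5, 0.1, 0.2]
gripper_width: 0.5
grasp_force: 0.0
```

```bash
python3 - <<'E'
from h import *
s=arm.read_state();print(s['clock'],s['position'],s['ee_rot'],s['gripper_width'])
t=tool(np.array([25,28.5,0]),s);print(t, tool(np.array([-52.1,-44.4,0]),s)) 
E
```

```text
4.4333 [ 499.63663288 -238.35860008   58.7577508 ] [-1.93158316e-01  9.81167600e-01  3.16640987e-05 -7.25300853e-05] 0.45139387631700767
[-3.39371720e+00  1.68972883e+00 -2.89171176e-04] [ 6.50417201e+00 -2.13388052e+00  6.53786258e-04]
```

```bash
python3 - <<'E'
from h import *
m=arm.camera_model("wrist");p,d=arm.get_image("wrist");q,e=arm.get_image("top");mt=arm.camera_model("top")
print(proj(m,[(499,-239,90),(499.6,-238.4,58.8)]),proj(mt,[(499,-239,90),(499.6,-238.4,58.8)]))
c=cv2.resize(q[150:280,270:420],(560,485),interpolation=cv2.INTER_CUBIC)
o=np.zeros((600,800,3),np.uint8);o[:315,:420]=cv2.resize(p,(420,315));o[315:,420:]=cv2.resize(q[160:275,280:413],(380,285),interpolation=cv2.INTER_CUBIC)
cv2.imwrite("pics/w3.png",o[:,:,::-1])
E
```

```text
[[286.68259128 260.67443798]
 [286.87409115 240.37131126]] [[369.39249299 227.76345509]
 [366.94477159 228.40098219]]
```

View pics/w3.png

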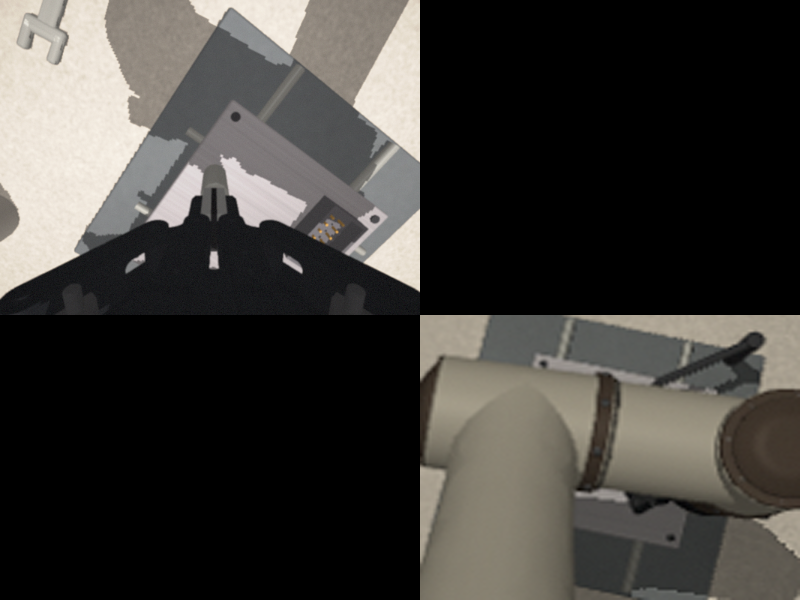

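```bash
python3 - <<'E'
from h import *
m=arm.camera_model("wrist")
for k in (0,10,20,30): 
    P=np.array([499,-239,0])+k*np.array([-.925,-.38,0]); print(k,proj(m,[P+[0,0,45],P+[0,0,90]]).round(1).tolist())
p,d=arm.get_image("wrist");print(d[200:300:6,285].round(0)); print(np.round(d[245,240:330:5]))
cv2.imwrite("pics/w4.png",cv2.resize(p[180:330,190:390,::-1],(800,600),interpolation=cv2.INTER_CUBIC))
E
```

```text
0 [[286.2, 231.7], [286.7, 260.7]]
10 [[286.2, 217.0], [286.7, 242.4]]
20 [[286.2, 201.9], [286.7, 223.6]]
30 [[286.3, 186.3], [286.8, 204.1]]
[198. 198. 200. 202. 189. 180. 169. 161. 158. 146. 138. 133. 128. 122.
 117. 116. 120.]
[206. 207. 208. 207. 207. 206. 170. 162. 159. 158. 159. 159. 165. 207.
 207. 207. 206. 206.]
```

View pics/w4.png

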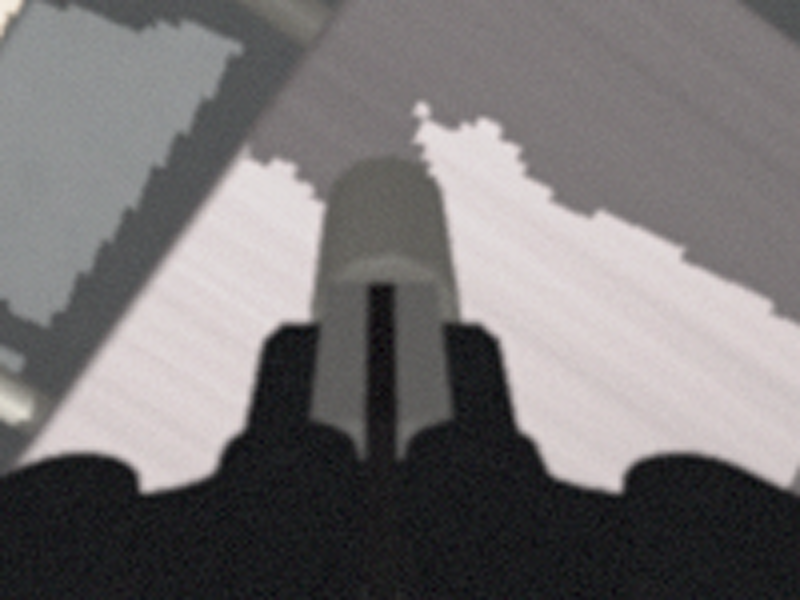

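```bash
python3 - <<'E'
from h import *
m=arm.camera_model("wrist");p,d=arm.get_image("wrist");T=np.array(m['cam_to_world'])
for u,v in [(285,230),(285,240),(285,246),(285,249),(277,253),(294,253),(277,262),(294,262),(277,275),(294,275),(270,275),(305,275),(240,230)]:
    z=d[v,u];c=np.array([(u-m['cx'])/m['fx']*z,(v-m['cy'])/m['fy']*z,z,1]);print(u,v,z,(T@c)[:3].round(1))
s=arm.read_state();print(s)
E
```

```text
285 230 179.99362 [ 491.  -243.2   67.8]
285 240 162.62843 [ 490.4 -243.5   85.6]
285 246 158.41487 [ 491.7 -242.9   90.4]
285 249 158.1352 [ 493.  -242.4   91.1]
277 253 145.67767 [ 491.6 -247.   103.2]
294 253 146.91266 [ 489.  -239.5  102. ]
277 262 136.89874 [ 491.8 -246.7  112.4]
294 262 136.32181 [ 488.8 -239.9  112.9]
277 275 124.474144 [ 491.4 -246.5  125.2]
294 275 124.42668 [ 488.8 -240.3  125.3]
270 275 125.1234 [ 492.8 -249.   124.6]
305 275 133.77643 [ 491.  -234.1  116.8]
240 230 205.44739 [ 509.9 -267.3   43.6]
{'clock': 4.6333, 'joints': array([-1.52289180e-01,  4.02524630e-01, -3.46980261e-01, -1.67881019e-05,
       -8.21323682e-01, -1.02974115e+00]), 'joint_vel': array([ 4.14414290e-05, -7.74596342e-04,  8.11432923e-04, -1.45036570e-03,
       -3.10820295e-04,  8.89863770e-04]), 'joint_efforts': array([ 6.67880181e-05, -3.60838687e+01,  1.48462102e+01,  3.29878360e+00,
       -5.40920282e-04, -5.22257182e-06]), 'position': array([ 499.67554157, -238.3559159 ,   58.78597012]), 'ee_rot': array([-1.93155577e-01,  9.81168142e-01,  1.12573413e-05, -1.30761116e-05]), 'contact_force': array([-0.384748  , -0.18596874, -0.26697198]), 'wrist_torque': array([ 0.03154007, -0.01118132, -0.04487344]), 'grasp_force': 0.0, 'gripper_width': -0.12162906198973147}
```

```bash
python3 - <<'E'
from h import *
m=dict(np.load("w2.npz"));d=m['d'];T=m['cam_to_world']
Rm=R.from_quat([-.19481,.98084,0,0]);pos=np.array([575.35,-199.49,194.3])
for u,v in [(170,268),(180,266),(186,268),(188,290),(180,285),(170,300),(385,266),(392,270),(383,290),(400,285)]:
    z=d[v,u];c=np.array([(u-m['cx'])/m['fx']*z,(v-m['cy'])/m['fy']*z,z,1]);print(u,v,z,Rm.inv().apply((T@c)[:3]-pos).round(1))
q,e=arm.get_image("scene");cv2.imwrite("pics/s5.png",cv2.resize(q[150:290,160:320,::-1],(640,560),interpolation=cv2.INTER_CUBIC))
E
```

```text
170 268 129.13986 [ 11.3 -48.7 -61.4]
180 266 130.92842 [ 11.3 -45.2 -59.5]
186 268 136.28322 [  8.1 -44.3 -54.8]
188 290 138.22224 [ -2.1 -44.1 -55.7]
180 285 128.88116 [  4.7 -44.5 -63.5]
170 300 116.8152 [  5.3 -44.2 -75.9]
385 266 133.41689 [ 10.3  41.3 -57.3]
392 270 130.15369 [ 10.1  43.1 -60.8]
383 290 136.7865 [ -1.3  41.5 -57.1]
400 285 117.189865 [ 10.5  41.7 -74.1]
```

View pics/s5.png

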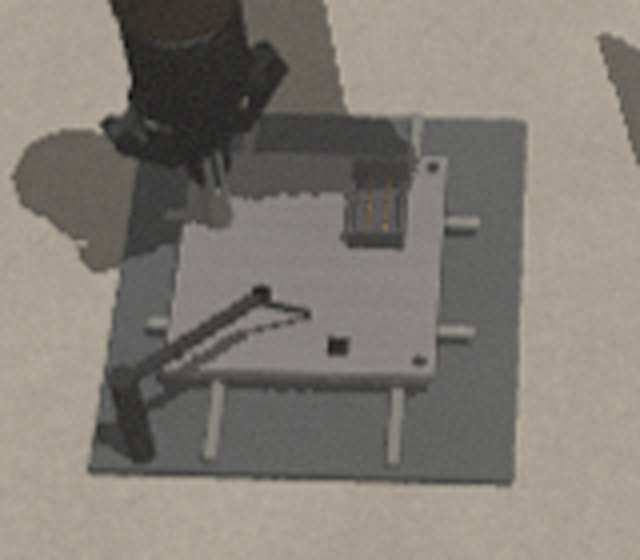

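The fingers shut above the post: the depth image puts the real finger ends about 42 mm nearer the wrist than the reported TCP (post top seen at z = 91, pad ends at about 100, reported 59). I'll open, go down about 40 mm more and grip again.

Emit:
{"api": "send_rows", "payload": {"targets": [{"x": 0,"y": 0,"z": 0,"ax": 0,"ay": 0,"az": 0,"gripper": -1},{"x": 0,"y": 0,"z": 0,"ax": 0,"ay": 0,"az": 0,"gripper": -1},{"x": 0,"y": 0,"z": 0,"ax": 0,"ay": 0,"az": 0,"gripper": -1},{"x": 0,"y": 0,"z": 0,"ax": 0,"ay": 0,"az": 0,"gripper": -1},{"x": 0,"y": 0,"z": 0,"ax": 0,"ay": 0,"az": 0,"gripper": -1}]}}

```text
clock: 5.1
position: [499.6, -238.4, 58.8]
ee_rot: [-0.193, 0.981, 0.0, -0.0]
contact_force: [1.0, 0.2, -0.6]
gripper_width: 60.6
grasp_force: 0.0
```

Emit:
{"api": "send_rows", "payload": {"targets": [{"x": 0,"y": 0,"z": 0,"ax": 0,"ay": 0,"az": 0,"gripper": -1},{"x": 0,"y": 0,"z": 0,"ax": 0,"ay": 0,"az": 0,"gripper": -1},{"x": 0,"y": 0,"z": 1,"ax": 0,"ay": 0,"az": 0,"gripper": -1},{"x": 0,"y": 0,"z": 1,"ax": 0,"ay": 0,"az": 0,"gripper": -1},{"x": 0,"y": 0,"z": 0,"ax": 0,"ay": 0,"az": 0,"gripper": -1}]}}

```text
clock: 5.52
position: [497.6, -237.8, 36.1]
ee_rot: [-0.193, 0.981, 0.001, -0.002]
contact_force: [-0.4, -0.3, -0.4]
gripper_width: 85.4
grasp_force: 0.0
```

Emit:
{"api": "send_rows", "payload": {"targets": [{"x": 0,"y": 0,"z": 1,"ax": 0,"ay": 0,"az": 0,"gripper": -1},{"x": 0,"y": 0,"z": 1,"ax": 0,"ay": 0,"az": 0,"gripper": -1},{"x": 0,"y": 0,"z": 0,"ax": 0,"ay": 0,"az": 0,"gripper": -1},{"x": 0,"y": 0,"z": 0,"ax": 0,"ay": 0,"az": 0,"gripper": 1},{"x": 0,"y": 0,"z": 0,"ax": 0,"ay": 0,"az": 0,"gripper": 1}]}}

```text
clock: 5.93
position: [499.8, -238.4, 18.7]
ee_rot: [-0.193, 0.981, -0.0, -0.0]
contact_force: [0.1, -0.7, 0.1]
gripper_width: 64.3
grasp_force: 0.0
```

Emit:
{"api": "send_rows", "payload": {"targets": [{"x": 0,"y": 0,"z": 0,"ax": 0,"ay": 0,"az": 0,"gripper": 1},{"x": 0,"y": 0,"z": 0,"ax": 0,"ay": 0,"az": 0,"gripper": 1},{"x": 0,"y": 0,"z": 0,"ax": 0,"ay": 0,"az": 0,"gripper": 1},{"x": 0,"y": 0,"z": 0,"ax": 0,"ay": 0,"az": 0,"gripper": 1},{"x": 0,"y": 0,"z": 0,"ax": 0,"ay": 0,"az": 0,"gripper": 1}]}}

```text
clock: 6.35
position: [499.9, -238.4, 19.4]
ee_rot: [-0.193, 0.981, -0.0, 0.0]
contact_force: [-1.1, 0.0, 2.9]
gripper_width: 18.5
grasp_force: 58.5
```

Emit:
{"api": "send_rows", "payload": {"targets": [{"x": -0.7,"y": 0.4,"z": 0,"ax": 0,"ay": 0,"az": 0,"gripper": 1},{"x": -0.7,"y": 0.3,"z": 0,"ax": 0,"ay": 0,"az": 0,"gripper": 1},{"x": -0.7,"y": 0.4,"z": 0,"ax": 0,"ay": 0,"az": 0,"gripper": 1},{"x": -0.7,"y": 0.3,"z": 0,"ax": 0,"ay": 0,"az": 0,"gripper": 1},{"x": -0.6,"y": 0.3,"z": 0,"ax": 0,"ay": 0,"az": 0,"gripper": 1}]}}

```text
clock: 6.77
position: [525.4, -209.3, 19.4]
ee_rot: [-0.193, 0.981, -0.0, 0.0]
contact_force: [-2.1, -2.6, 5.2]
gripper_width: 18.2
grasp_force: 58.8
```

Emit:
{"api": "send_rows", "payload": {"targets": [{"x": 0,"y": 0,"z": 0,"ax": 0,"ay": 0,"az": 0,"gripper": 1},{"x": 0,"y": 0,"z": 0,"ax": 0,"ay": 0,"az": 0,"gripper": 1},{"x": 0,"y": 0,"z": 0,"ax": 0,"ay": 0,"az": 0,"gripper": 1}]}}

```text
clock: 7.02
position: [526.6, -209.1, 19.4]
ee_rot: [-0.194, 0.981, -0.0, 0.002]
contact_force: [0.4, 1.5, 5.3]
gripper_width: 18.4
grasp_force: 58.7
```

```bash
python3 - <<'E'
from h import *
s=arm.read_state();print(s['clock'],s['position'],s['contact_force'],s['grasp_force'])
ms=arm.camera_model("scene");q,e=arm.get_image("scene");np.savez("s6.npz",q=q)
# expected tip & round mark, scene pixels
print(proj(ms,[(590.8,-190.2,50),(590.8,-190.2,45),(590.8+52,-190.2+44.4,45)]))
cv2.imwrite("pics/s6.png",cv2.resize(q[180:260,190:290,::-1],(800,640)[:2],interpolation=cv2.INTER_CUBIC)[:600])
E
```

```text
7.0167 [ 526.59783765 -209.05932581   19.35218555] [0.41976712 1.46848267 5.26923404] 58.738147616386414
[[237.10866616 227.80684928]
 [237.24498794 228.81588078]
 [256.80701373 242.34374547]]
```

View pics/s6.png

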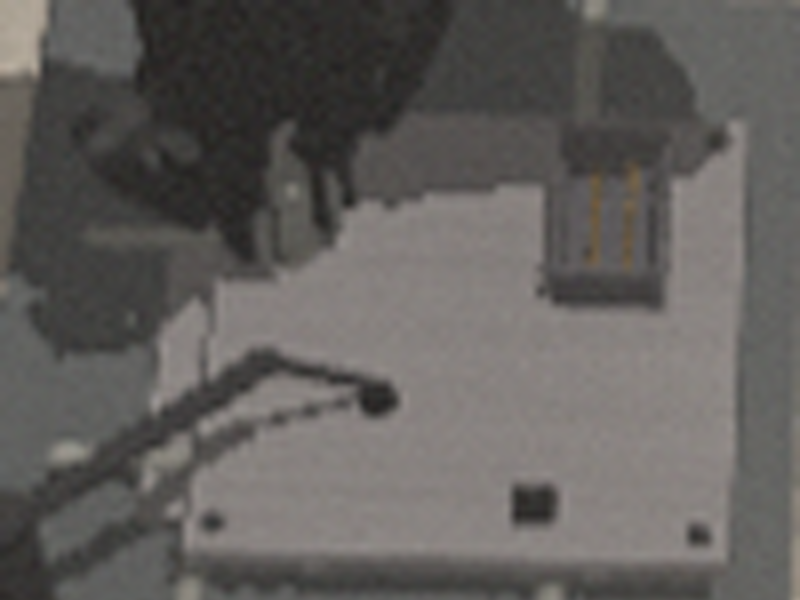

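Emit:
{"api": "send_rows", "payload": {"targets": [{"x": 0,"y": 0,"z": 0,"ax": 0,"ay": 0,"az": 0,"gripper": 1},{"x": 0,"y": 0,"z": 0,"ax": 0,"ay": 0,"az": 0,"gripper": 1},{"x": 0,"y": 0,"z": 0,"ax": 0,"ay": 0,"az": 0,"gripper": 1},{"x": 0,"y": 0,"z": 0,"ax": 0,"ay": 0,"az": 0,"gripper": 1},{"x": 0,"y": 0,"z": 0,"ax": 0,"ay": 0,"az": 0,"gripper": 1}]}}

```text
clock: 7.48
position: [525.9, -210.0, 19.4]
ee_rot: [-0.193, 0.981, -0.001, 0.001]
contact_force: [2.0, 1.4, 6.0]
gripper_width: 18.6
grasp_force: 58.8
```

Emit:
{"api": "send_rows", "payload": {"targets": [{"x": 0.7,"y": -0.2,"z": 0,"ax": 0,"ay": 0,"az": 0,"gripper": 1},{"x": 0.7,"y": -0.2,"z": 0,"ax": 0,"ay": 0,"az": 0,"gripper": 1},{"x": 0.7,"y": -0.2,"z": 0,"ax": 0,"ay": 0,"az": 0,"gripper": 1},{"x": 0.7,"y": -0.2,"z": 0,"ax": 0,"ay": 0,"az": 0,"gripper": 1},{"x": 0.7,"y": -0.2,"z": 0,"ax": 0,"ay": 0,"az": 0,"gripper": 1}]}}

```text
clock: 7.9
position: [497.0, -232.7, 19.4]
ee_rot: [-0.193, 0.981, -0.001, 0.001]
contact_force: [2.7, 2.8, 4.5]
gripper_width: 18.4
grasp_force: 59.1
```

Emit:
{"api": "send_rows", "payload": {"targets": [{"x": 0.7,"y": -0.3,"z": 0,"ax": 0,"ay": 0,"az": 0,"gripper": 1},{"x": 0.7,"y": -0.3,"z": 0,"ax": 0,"ay": 0,"az": 0,"gripper": 1},{"x": 0.8,"y": -0.3,"z": 0,"ax": 0,"ay": 0,"az": 0,"gripper": 1},{"x": 0.8,"y": -0.2,"z": 0,"ax": 0,"ay": 0,"az": 0,"gripper": 1},{"x": 0,"y": 0,"z": 0,"ax": 0,"ay": 0,"az": 0,"gripper": 1}]}}

```text
clock: 8.32
position: [471.3, -255.0, 19.3]
ee_rot: [-0.193, 0.981, -0.0, -0.0]
contact_force: [-0.9, -1.8, 6.5]
gripper_width: 18.1
grasp_force: 59.2
```

Emit:
{"api": "send_rows", "payload": {"targets": [{"x": 0,"y": 0,"z": 0,"ax": 0,"ay": 0,"az": 0,"gripper": 1},{"x": 0,"y": 0,"z": 0,"ax": 0,"ay": 0,"az": 0,"gripper": 1},{"x": 0,"y": 0,"z": 0,"ax": 0,"ay": 0,"az": 0,"gripper": 1}]}}

```text
clock: 8.57
position: [471.3, -254.8, 19.3]
ee_rot: [-0.193, 0.981, -0.0, -0.001]
contact_force: [-1.8, -0.5, 8.1]
gripper_width: 18.5
grasp_force: 59.4
```

```bash
python3 - <<'E'
from h import *
s=arm.read_state();print(s['clock'],s['position'],s['contact_force'])
ms=arm.camera_model("scene");q,e=arm.get_image("scene")
a=np.load("s6.npz")['q'].mean(2);g=q.mean(2)
def cen(g,x,y,r,t=70):
    s=g[y-r:y+r+1,x-r:x+r+1];n,l,st,c=cv2.connectedComponentsWithStats((s<t).astype(np.uint8));return [(st[k,4],(c[k]+[x-r,y-r]).round(1).tolist(),plane(ms,[c[k]+[x-r,y-r]],45)[0,:2].round(1).tolist()) for k in range(1,n)]
print('before sq',cen(a,256,243,5),'rd',cen(a,237,229,5))
print('now sq',cen(g,237,229,7),'rd',cen(g,217,215,7))
E
```

```text
8.5667 [ 471.3429766  -254.83015887   19.30468262] [-1.75727393 -0.50799545  8.13570829]
before sq [(np.int32(20), [256.0, 242.5], [642.9, -148.0])] rd [(np.int32(17), [235.9, 228.9], [590.3, -193.8])]
now sq [(np.int32(25), [235.2, 228.3], [588.0, -195.4])] rd [(np.int32(14), [217.2, 215.6], [538.0, -237.5])]
```

Emit:
{"api": "send_rows", "payload": {"targets": [{"x": -0.2,"y": 0,"z": 0,"ax": 0,"ay": 0,"az": 0,"gripper": 1},{"x": 0,"y": 0,"z": 0,"ax": 0,"ay": 0,"az": 0,"gripper": 1},{"x": 0,"y": 0,"z": 0,"ax": 0,"ay": 0,"az": 0,"gripper": 1},{"x": 0,"y": 0,"z": 0,"ax": 0,"ay": 0,"az": 0,"gripper": 1},{"x": 0,"y": 0,"z": 0,"ax": 0,"ay": 0,"az": 0,"gripper": 1}]}}

```text
clock: 9.03
position: [473.1, -254.0, 19.3]
ee_rot: [-0.193, 0.981, -0.0, -0.001]
contact_force: [-0.8, -0.7, 8.2]
gripper_width: 18.3
grasp_force: 59.4
```

Emit:
{"api": "send_rows", "payload": {"targets": [{"x": 0,"y": 0,"z": 0,"ax": 0,"ay": 0,"az": 0,"gripper": 1},{"x": 0,"y": 0,"z": 0,"ax": 0,"ay": 0,"az": 0,"gripper": 1},{"x": 0,"y": 0,"z": 0,"ax": 0,"ay": 0,"az": 0,"gripper": -1},{"x": 0,"y": 0,"z": 0,"ax": 0,"ay": 0,"az": 0,"gripper": -1},{"x": 0,"y": 0,"z": 0,"ax": 0,"ay": 0,"az": 0,"gripper": -1}]}}

```text
clock: 9.45
position: [472.8, -252.9, 17.8]
ee_rot: [-0.193, 0.981, 0.001, -0.001]
contact_force: [-1.0, 0.4, 0.4]
gripper_width: 53.8
grasp_force: 0.0
```

Emit:
{"api": "send_rows", "payload": {"targets": [{"x": 0,"y": 0,"z": 0,"ax": 0,"ay": 0,"az": 0,"gripper": -1},{"x": 0,"y": 0,"z": 0,"ax": 0,"ay": 0,"az": 0,"gripper": -1},{"x": 0,"y": 0,"z": 0,"ax": 0,"ay": 0,"az": 0,"gripper": -1},{"x": 0,"y": 0,"z": -2,"ax": 0,"ay": 0,"az": 0,"gripper": -1},{"x": 0,"y": 0,"z": -4,"ax": 0,"ay": 0,"az": 0,"gripper": -1}]}}

```text
clock: 9.87
position: [470.3, -251.8, 74.7]
ee_rot: [-0.193, 0.981, 0.003, -0.005]
contact_force: [0.8, 0.2, -0.7]
gripper_width: 85.4
grasp_force: 0.0
```

Emit:
{"api": "send_rows", "payload": {"targets": [{"x": 0,"y": 0,"z": -4,"ax": 0,"ay": 0,"az": 0,"gripper": -1},{"x": 0,"y": 0,"z": -4,"ax": 0,"ay": 0,"az": 0,"gripper": -1},{"x": 0,"y": 0,"z": -4,"ax": 0,"ay": 0,"az": 0,"gripper": -1},{"x": 0,"y": 0,"z": 0,"ax": 0,"ay": 0,"az": 0,"gripper": -1},{"x": 0,"y": 0,"z": 0,"ax": 0,"ay": 0,"az": 0,"gripper": -1}]}}

```text
clock: 10.28
position: [475.8, -253.3, 201.7]
ee_rot: [-0.193, 0.981, -0.001, 0.003]
contact_force: [-0.7, 0.1, -0.9]
gripper_width: 85.5
grasp_force: 0.0
```

Emit:
{"api": "send_rows", "payload": {"targets": [{"x": -2.5,"y": 3.1,"z": 0,"ax": 0,"ay": 0,"az": 0,"gripper": -1},{"x": -2.5,"y": 3.1,"z": 0,"ax": 0,"ay": 0,"az": 0,"gripper": -1},{"x": -2.5,"y": 3.1,"z": 0,"ax": 0,"ay": 0,"az": 0,"gripper": -1},{"x": -2.5,"y": 3.1,"z": 0,"ax": 0,"ay": 0,"az": 0,"gripper": -1},{"x": -2.5,"y": 3.1,"z": 0,"ax": 0,"ay": 0,"az": 0,"gripper": -1}]}}

```text
clock: 10.7
position: [530.4, -60.5, 197.1]
ee_rot: [-0.193, 0.981, 0.0, -0.002]
contact_force: [0.8, 0.7, 0.1]
gripper_width: 85.5
grasp_force: 0.0
```

Emit:
{"api": "send_rows", "payload": {"targets": [{"x": -2.5,"y": 3.1,"z": 0,"ax": 0,"ay": 0,"az": 0,"gripper": -1},{"x": -2.5,"y": 3.1,"z": 0,"ax": 0,"ay": 0,"az": 0,"gripper": -1},{"x": -2.5,"y": 3.1,"z": 0,"ax": 0,"ay": 0,"az": 0,"gripper": -1},{"x": -2.5,"y": 3.1,"z": 0,"ax": 0,"ay": 0,"az": 0,"gripper": -1},{"x": -2.5,"y": 3.1,"z": 0,"ax": 0,"ay": 0,"az": 0,"gripper": -1}]}}

```text
clock: 11.12
position: [587.4, 130.4, 196.9]
ee_rot: [-0.193, 0.981, -0.0, -0.002]
contact_force: [0.2, -0.9, -0.3]
gripper_width: 85.4
grasp_force: 0.0
```

Emit:
{"api": "send_rows", "payload": {"targets": [{"x": -2.5,"y": 3.1,"z": 0,"ax": 0,"ay": 0,"az": 0,"gripper": -1},{"x": -2.5,"y": 3.1,"z": 0,"ax": 0,"ay": 0,"az": 0,"gripper": -1},{"x": -2.5,"y": 3.1,"z": 0,"ax": 0,"ay": 0,"az": 0,"gripper": -1},{"x": -2.5,"y": 3.1,"z": 0,"ax": 0,"ay": 0,"az": 0,"gripper": -1},{"x": 0,"y": 0,"z": 0,"ax": 0,"ay": 0,"az": 0,"gripper": -1}]}}

```text
clock: 11.53
position: [633.8, 287.3, 194.3]
ee_rot: [-0.196, 0.981, -0.0, -0.002]
contact_force: [1.4, -0.2, -1.8]
gripper_width: 85.3
grasp_force: 0.0
```

Emit:
{"api": "send_rows", "payload": {"targets": [{"x": 0,"y": 0,"z": 0,"ax": 0,"ay": 0,"az": 0,"gripper": -1},{"x": 0,"y": 0,"z": 0,"ax": 0,"ay": 0,"az": 0,"gripper": -1},{"x": 0,"y": 0,"z": 0,"ax": 0,"ay": 0,"az": 0,"gripper": -1}]}}

```text
clock: 11.78
position: [633.2, 280.1, 198.0]
ee_rot: [-0.193, 0.981, -0.0, -0.001]
contact_force: [-0.2, 0.0, 0.0]
gripper_width: 85.2
grasp_force: 0.0
```

```bash
python3 - <<'E'
from h import *
s=arm.read_state();m=arm.camera_model("wrist");p,d=arm.get_image("wrist");np.savez("w7.npz",p=p,d=d,s=s['position'],q=s['ee_rot'],**{k:np.array(v) for k,v in m.items()})
print(s['clock'],s['position'],s['ee_rot']);print(proj(m,[(635,279,65)]))
q,e=arm.get_image("top");np.savez("t7.npz",p=q,d=e)
o=np.zeros((600,800,3),np.uint8);o[:,:]=0
o[:360,:480]=cv2.resize(p,(480,360));o[300:,480:]=cv2.resize(q[160:285,280:413],(320,300),interpolation=cv2.INTER_CUBIC)
cv2.imwrite("pics/w7.png",o[:,:,::-1])
mt=arm.camera_model("top");print(proj(mt,[(586.5,-189,50),(613,-174,45)]))
E
```

```text
11.7833 [633.19826754 280.08810772 197.96372088] [-1.92772254e-01  9.81243038e-01 -3.99224668e-04 -8.94007231e-04]
[[284.35657399 195.12385675]]
[[347.64950497 196.72243087]
 [341.79777392 187.43717135]]
```

View pics/w7.png

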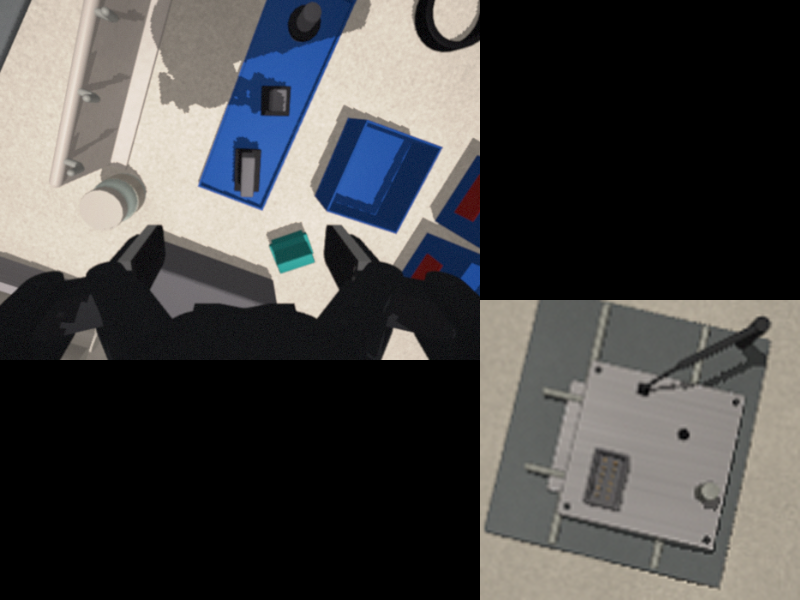

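```bash
cat >> h.py <<'E'
def cloud(m,d):
    v,u=np.mgrid[:d.shape[0],:d.shape[1]].astype(np.float64)
    K=np.array([[float(m['fx']),0,float(m['cx'])],[0,float(m['fy']),float(m['cy'])],[0,0,1]])
    q=cv2.undistortPoints(np.stack([u.ravel(),v.ravel()],1)[:,None],K,np.array(m['distortion']))[:,0].reshape(*d.shape,2)
    T=np.array(m['cam_to_world']);return (np.dstack([q*d[...,None],d])@T[:3,:3].T)+T[:3,3]
E
python3 - <<'E'
from h import *
m=dict(np.load("w7.npz"));W=cloud(m,m['d'])
for lo,hi in((58,75),(22,36)):
    k=(W[...,2]>lo)&(W[...,2]<hi)&(np.hypot(W[...,0]-635,W[...,1]-279)<45)
    X=W[k];r=cv2.minAreaRect(X[:,:2].astype(np.float32));print(k.sum(),np.median(X[:,2]),r,X[:,:2].mean(0),cv2.boxPoints(r))
    vv,uu=np.nonzero(k);r2=cv2.minAreaRect(np.stack([uu,vv],1).astype(np.float32));b=cv2.boxPoints(r2);B=plane(m,b,65 if lo>50 else 29)[:,:2];e=np.roll(B,-1,0)-B
    print(B.mean(0),np.linalg.norm(e,axis=1),np.degrees(np.arctan2(e[:,1],e[:,0])))
W=cloud(dict(arm.camera_model("top")),np.load("t7.npz")['d']);k=(abs(W[...,0]-500)<60)&(abs(W[...,1]+190)<60);print('plate z top cam',np.median(W[k][:,2]))
s=arm.read_state();yd=R.from_quat(s['ee_rot']).as_matrix()[:,1];print('close yaw',np.degrees(np.arctan2(yd[1],yd[0])))
E
```

```text
730 65.34603118602521 ((644.7341918945312, 287.3629455566406), (49.36618423461914, 15.997230529785156), 19.995725631713867) [643.82623692 286.93445669] [[618.80396 286.43903]
 [624.2742  271.40613]
 [670.6644  288.28687]
 [665.1942  303.31976]]
[644.19295393 287.03382874] [50.47829963 15.71637551 50.51920095 16.39285   ] [-160.73179748  109.35960411   20.0354596   -70.77129316]
800 29.510703075935567 ((644.7749633789062, 287.341796875), (57.5208625793457, 33.95522689819336), 19.921140670776367) [641.34511051 285.2635131 ] [[611.95074 293.50406]
 [623.5202  261.58066]
 [677.5992  281.17953]
 [666.0297  313.10294]]
[644.34330051 287.29324745] [57.99162152 33.60313822 58.06996145 35.10350987] [-160.75325835  109.75646262   20.72777797  -70.36152974]
plate z top cam 45.7459091084512
close yaw 112.19593132339993
```

Emit:
{"api": "send_rows", "payload": {"targets": [{"x": -1.3,"y": 0.2,"z": 0,"ax": 0,"ay": 0,"az": 2.3,"gripper": -1},{"x": 0,"y": 0,"z": 3.0,"ax": 0,"ay": 0,"az": 0,"gripper": -1},{"x": 0,"y": 0,"z": 3.0,"ax": 0,"ay": 0,"az": 0,"gripper": -1},{"x": 0,"y": 0,"z": 3.0,"ax": 0,"ay": 0,"az": 0,"gripper": -1},{"x": 0,"y": 0,"z": 3.0,"ax": 0,"ay": 0,"az": 0,"gripper": -1}]}}

```text
clock: 12.3
position: [645.1, 286.9, 78.5]
ee_rot: [-0.173, 0.985, 0.0, 0.001]
contact_force: [-0.2, 0.0, 0.4]
gripper_width: 85.6
grasp_force: 0.0
```

Emit:
{"api": "send_rows", "payload": {"targets": [{"x": 0,"y": 0,"z": 0,"ax": 0,"ay": 0,"az": 0,"gripper": -1},{"x": 0,"y": 0,"z": 0,"ax": 0,"ay": 0,"az": 0,"gripper": -1},{"x": 0,"y": 0,"z": 0,"ax": 0,"ay": 0,"az": 0,"gripper": -1},{"x": 0,"y": 0,"z": 0,"ax": 0,"ay": 0,"az": 0,"gripper": -1}]}}

```text
clock: 12.63
position: [646.7, 288.6, 82.2]
ee_rot: [-0.173, 0.985, 0.001, 0.003]
contact_force: [0.1, -0.4, 0.6]
gripper_width: 85.1
grasp_force: 0.0
```

```bash
python3 - <<'E'
from h import *
s=arm.read_state();m=arm.camera_model("wrist");p,d=arm.get_image("wrist");W=cloud(m,d)
k=(W[...,2]>58)&(W[...,2]<72)&(np.hypot(W[...,0]-644,W[...,1]-287)<40);X=W[k]
if k.sum()>20: print(k.sum(),cv2.minAreaRect(X[:,:2].astype(np.float32)),X.mean(0))
M=R.from_quat(s['ee_rot']).as_matrix();print(s['clock'],s['position'],M[:,1],M[:,2],tool(np.array([644.6,287.3,-5])-s['position'],s))
L=(W.reshape(-1,3)-s['position'])@M;L=L[(L[:,2]<-30)&(abs(L[:,1])>35)&(abs(L[:,1])<50)&(abs(L[:,0])<12)&(L[:,2]>-75)];print('finger end',np.percentile(L[:,2],[90,98,100]),L[:,1][L[:,1]>0].min(),L[:,1][L[:,1]<0].max())
E
```

```text
1742 ((644.3905639648438, 287.2213439941406), (49.162498474121094, 15.903059005737305), 19.484806060791016) [642.94878396 286.63349919  65.13753795]
12.6333 [646.72647065 288.62161328  82.16642787] [-3.41672773e-01  9.39818600e-01  8.45816232e-04] [ 0.00479586  0.00264351 -0.99998501] [ 0.29216289 -0.05892464  8.71514289]
finger end [-54.30720847 -51.25346032 -49.35099961] 40.61338616307535 -43.357840322635234
```

Emit:
{"api": "send_rows", "payload": {"targets": [{"x": 0.2,"y": 0,"z": 2.5,"ax": 0,"ay": 0,"az": 0,"gripper": -1},{"x": 0,"y": 0,"z": 2.5,"ax": 0,"ay": 0,"az": 0,"gripper": -1},{"x": 0,"y": 0,"z": 2.5,"ax": 0,"ay": 0,"az": 0,"gripper": -1},{"x": 0,"y": 0,"z": 1.0,"ax": 0,"ay": 0,"az": 0,"gripper": -1},{"x": 0,"y": 0,"z": 0,"ax": 0,"ay": 0,"az": 0,"gripper": -1}]}}

```text
clock: 13.1
position: [641.9, 286.6, -8.0]
ee_rot: [-0.173, 0.985, -0.001, -0.002]
contact_force: [0.0, -0.1, -0.1]
gripper_width: 85.2
grasp_force: 0.0
```

Emit:
{"api": "send_rows", "payload": {"targets": [{"x": 0,"y": 0,"z": 0,"ax": 0,"ay": 0,"az": 0,"gripper": -1},{"x": 0,"y": 0,"z": 0,"ax": 0,"ay": 0,"az": 0,"gripper": -1},{"x": 0,"y": 0,"z": 0,"ax": 0,"ay": 0,"az": 0,"gripper": -1},{"x": 0,"y": 0,"z": 0,"ax": 0,"ay": 0,"az": 0,"gripper": -1}]}}

```text
clock: 13.43
position: [644.1, 288.0, -4.3]
ee_rot: [-0.174, 0.985, 0.001, 0.001]
contact_force: [0.0, 0.4, -0.2]
gripper_width: 85.4
grasp_force: 0.0
```

```bash
python3 - <<'E'
from h import *
s=arm.read_state();print(s['clock'],s['position'],s['ee_rot'],tool(np.array([644.6,287.3,-5])-s['position'],s),s['contact_force'])
E
```

```text
13.4333 [644.08274157 287.98291826  -4.27295442] [-1.73544010e-01  9.84824827e-01  6.31969779e-04  1.46188578e-03] [-0.02504117 -0.08191289  0.07272212] [ 0.0240716   0.41290353 -0.20061266]
```

Emit:
{"api": "send_rows", "payload": {"targets": [{"x": 0,"y": 0,"z": 0,"ax": 0,"ay": 0,"az": 0,"gripper": 1},{"x": 0,"y": 0,"z": 0,"ax": 0,"ay": 0,"az": 0,"gripper": 1},{"x": 0,"y": 0,"z": 0,"ax": 0,"ay": 0,"az": 0,"gripper": 1},{"x": 0,"y": 0,"z": 0,"ax": 0,"ay": 0,"az": 0,"gripper": 1},{"x": 0,"y": 0,"z": 0,"ax": 0,"ay": 0,"az": 0,"gripper": 1}]}}

```text
clock: 13.85
position: [643.1, 287.3, -6.2]
ee_rot: [-0.173, 0.985, -0.0, -0.0]
contact_force: [-0.2, 0.3, -0.6]
gripper_width: 25.7
grasp_force: 0.0
```

Emit:
{"api": "send_rows", "payload": {"targets": [{"x": 0,"y": 0,"z": 0,"ax": 0,"ay": 0,"az": 0,"gripper": 1},{"x": 0,"y": 0,"z": 0,"ax": 0,"ay": 0,"az": 0,"gripper": 1},{"x": 0,"y": 0,"z": 0,"ax": 0,"ay": 0,"az": 0,"gripper": 1},{"x": 0,"y": 0,"z": 0,"ax": 0,"ay": 0,"az": 0,"gripper": 1},{"x": 0,"y": 0,"z": 0,"ax": 0,"ay": 0,"az": 0,"gripper": 1}]}}

```text
clock: 14.27
position: [643.1, 287.4, -6.3]
ee_rot: [-0.173, 0.985, 0.0, -0.0]
contact_force: [0.6, -0.7, -0.2]
gripper_width: 15.3
grasp_force: 60.2
```

Emit:
{"api": "send_rows", "payload": {"targets": [{"x": 0,"y": 0,"z": -1.0,"ax": 0,"ay": 0,"az": 0,"gripper": 1},{"x": 0,"y": 0,"z": -3.0,"ax": 0,"ay": 0,"az": 0,"gripper": 1},{"x": 0,"y": 0,"z": -3.5,"ax": 0,"ay": 0,"az": 0,"gripper": 1},{"x": 0,"y": 0,"z": -3.5,"ax": 0,"ay": 0,"az": 0,"gripper": 1},{"x": 0,"y": 0,"z": -3.5,"ax": 0,"ay": 0,"az": 0,"gripper": 1}]}}

```text
clock: 14.68
position: [642.7, 286.9, 140.7]
ee_rot: [-0.173, 0.985, -0.0, -0.0]
contact_force: [0.3, 0.8, -1.3]
gripper_width: 15.5
grasp_force: 60.0
```

Emit:
{"api": "send_rows", "payload": {"targets": [{"x": 0,"y": 0,"z": -3.5,"ax": 0,"ay": 0,"az": 0,"gripper": 1},{"x": 0,"y": 0,"z": -3.0,"ax": 0,"ay": 0,"az": 0,"gripper": 1},{"x": 0,"y": 0,"z": 0,"ax": 0,"ay": 0,"az": 0,"gripper": 1},{"x": 0,"y": 0,"z": 0,"ax": 0,"ay": 0,"az": 0,"gripper": 1},{"x": 0,"y": 0,"z": 0,"ax": 0,"ay": 0,"az": 0,"gripper": 1}]}}

```text
clock: 15.1
position: [642.2, 287.0, 203.2]
ee_rot: [-0.173, 0.985, 0.0, -0.001]
contact_force: [0.2, -0.4, -2.4]
gripper_width: 15.0
grasp_force: 60.0
```

Emit:
{"api": "send_rows", "payload": {"targets": [{"x": 2.3,"y": -3.2,"z": 0,"ax": 0,"ay": 0,"az": 0,"gripper": 1},{"x": 2.3,"y": -3.2,"z": 0,"ax": 0,"ay": 0,"az": 0,"gripper": 1},{"x": 2.3,"y": -3.2,"z": 0,"ax": 0,"ay": 0,"az": 0,"gripper": 1},{"x": 2.3,"y": -3.2,"z": 0,"ax": 0,"ay": 0,"az": 0,"gripper": 1},{"x": 2.2,"y": -3.2,"z": 0,"ax": 0,"ay": 0,"az": 0,"gripper": 1}]}}

```text
clock: 15.52
position: [588.4, 96.0, 201.6]
ee_rot: [-0.174, 0.985, -0.0, -0.002]
contact_force: [0.2, 0.2, -1.3]
gripper_width: 15.0
grasp_force: 59.9
```

Emit:
{"api": "send_rows", "payload": {"targets": [{"x": 2.3,"y": -3.2,"z": 0,"ax": 0,"ay": 0,"az": 0,"gripper": 1},{"x": 2.3,"y": -3.2,"z": 0,"ax": 0,"ay": 0,"az": 0,"gripper": 1},{"x": 2.2,"y": -3.2,"z": 0,"ax": 0,"ay": 0,"az": 0,"gripper": 1},{"x": 2.2,"y": -3.2,"z": 0,"ax": 0,"ay": 0,"az": 0,"gripper": 1},{"x": 2.2,"y": -3.2,"z": 0,"ax": 0,"ay": 0,"az": 0,"gripper": 1}]}}

```text
clock: 15.93
position: [537.8, -92.3, 202.0]
ee_rot: [-0.174, 0.985, 0.0, -0.002]
contact_force: [2.0, -0.3, -2.3]
gripper_width: 15.6
grasp_force: 59.9
```

Emit:
{"api": "send_rows", "payload": {"targets": [{"x": 2.2,"y": -3.2,"z": 0,"ax": 0,"ay": 0,"az": 0,"gripper": 1},{"x": 0,"y": 0,"z": 0,"ax": 0,"ay": 0,"az": 5.5,"gripper": 1},{"x": 0,"y": 0,"z": 0,"ax": 0,"ay": 0,"az": 5.5,"gripper": 1},{"x": 0,"y": 0,"z": 0,"ax": 0,"ay": 0,"az": 5.5,"gripper": 1},{"x": 0,"y": 0,"z": 0,"ax": 0,"ay": 0,"az": 5.5,"gripper": 1}]}}

```text
clock: 16.35
position: [528.7, -128.7, 201.8]
ee_rot: [0.021, 1.0, 0.0, -0.002]
contact_force: [-0.2, -0.2, -0.8]
gripper_width: 15.4
grasp_force: 60.0
```

Emit:
{"api": "send_rows", "payload": {"targets": [{"x": 0,"y": 0,"z": 0,"ax": 0,"ay": 0,"az": 5.5,"gripper": 1},{"x": 0,"y": 0,"z": 0,"ax": 0,"ay": 0,"az": 5.5,"gripper": 1},{"x": 0,"y": 0,"z": 0,"ax": 0,"ay": 0,"az": 0,"gripper": 1},{"x": 0,"y": 0,"z": 0,"ax": 0,"ay": 0,"az": 0,"gripper": 1},{"x": 0,"y": 0,"z": 0,"ax": 0,"ay": 0,"az": 0,"gripper": 1}]}}

```text
clock: 16.77
position: [529.7, -128.2, 202.9]
ee_rot: [0.112, 0.994, -0.0, -0.001]
contact_force: [-0.1, -0.7, -1.6]
gripper_width: 15.1
grasp_force: 60.0
```

```bash
python3 - <<'E'
from h import *
s=arm.read_state();m=arm.camera_model("wrist");p,d=arm.get_image("wrist");np.savez("w8.npz",p=p,d=d,s=s['position'],q=s['ee_rot'],**{k:np.array(v) for k,v in m.items()})
M=R.from_quat(s['ee_rot']).as_matrix();print(s['clock'],s['position'],s['ee_rot'],s['grasp_force'],'xyaw',np.degrees(np.arctan2(M[1,0],M[0,0])))
W=cloud(m,d)
k=(W[...,2]>58)&(W[...,2]<75)&(np.hypot(W[...,0]-488,W[...,1]+146)<45);X=W[k];r=cv2.minAreaRect(X[:,:2].astype(np.float32));print('rim',k.sum(),np.median(X[:,2]),r,X.mean(0))
k=(W[...,2]>40)&(W[...,2]<50)&(W[...,0]<600);X=W[k];print('plate z',np.median(X[:,2]))
L=(W.reshape(-1,3)-s['position'])@M;L=L[(L[:,2]>-60)&(L[:,2]<10)&(abs(L[:,1])<25)&(abs(L[:,0])<40)]
for z in range(-60,5,5):
    q=L[abs(L[:,2]-z)<2.5]
    if len(q)>3: print(z,len(q),q.min(0).round(1),q.max(0).round(1))
cv2.imwrite("pics/w8.png",p[:,:,::-1]);print(proj(m,[(488,-146,65)]))
E
```

```text
16.7667 [ 529.69558311 -128.17281915  202.85303992] [ 1.12417829e-01  9.93660480e-01 -9.44221757e-05 -1.03644212e-03] 59.973962903022766 xyaw 167.09054507382194
rim 676 65.23370041031137 ((488.2159423828125, -146.70779418945312), (37.4211311340332, 61.845584869384766), 76.82266235351562) [ 487.94685287 -147.42429002   64.83733905]
plate z 45.37827086917349
-60 226 [  5.3 -22.3 -60. ] [ 23.   20.  -57.5]
-55 410 [  5.1 -22.5 -57.5] [ 23.1  20.1 -52.5]
-50 356 [  5.3 -22.2 -52.5] [ 22.9  20.1 -47.5]
-45 303 [  5.2 -21.6 -47.5] [ 23.1  19.9 -42.5]
-40 121 [  5.3 -19.  -42.5] [ 25.6  16.2 -37.6]
-35 1724 [  2.7 -18.  -37.4] [ 26.9  16.1 -32.6]
-30 161 [ 25.9 -17.5 -32.5] [ 26.9  15.7 -28. ]
-15 11 [ 22.6  -9.1 -13.4] [ 22.8   9.  -12.6]
-10 34 [ 22.1 -13.1 -12.5] [ 22.6  11.4 -10.8]
[[259.02425633 156.52859634]]
```

View pics/w8.png

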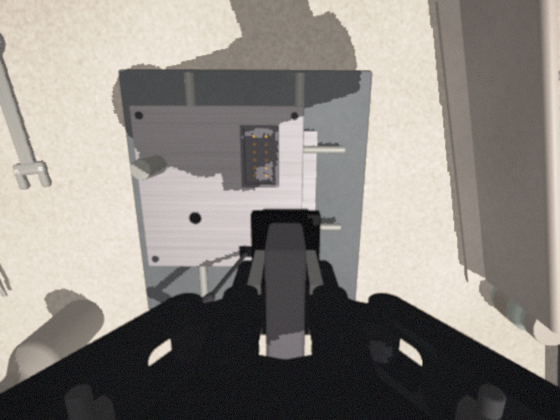

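Emit:
{"api": "send_rows", "payload": {"targets": [{"x": 1.9,"y": -1.3,"z": 0,"ax": 0,"ay": 0,"az": 0,"gripper": 1},{"x": 1.9,"y": -1.3,"z": 0,"ax": 0,"ay": 0,"az": 0,"gripper": 1},{"x": 0,"y": 0,"z": 2.5,"ax": 0,"ay": 0,"az": 0,"gripper": 1},{"x": 0,"y": 0,"z": 2.5,"ax": 0,"ay": 0,"az": 0,"gripper": 1},{"x": 0,"y": 0,"z": 2.0,"ax": 0,"ay": 0,"az": 0,"gripper": 1}]}}

```text
clock: 17.23
position: [486.5, -145.0, 132.8]
ee_rot: [0.113, 0.994, 0.0, -0.0]
contact_force: [0.3, 0.1, -1.7]
gripper_width: 15.0
grasp_force: 60.1
```

Emit:
{"api": "send_rows", "payload": {"targets": [{"x": 0,"y": 0,"z": 1.5,"ax": 0,"ay": 0,"az": 0,"gripper": 1},{"x": 0,"y": 0,"z": 0,"ax": 0,"ay": 0,"az": 0,"gripper": 1},{"x": 0,"y": 0,"z": 0,"ax": 0,"ay": 0,"az": 0,"gripper": 1},{"x": 0,"y": 0,"z": 0,"ax": 0,"ay": 0,"az": 0,"gripper": 1},{"x": 0,"y": 0,"z": 0,"ax": 0,"ay": 0,"az": 0,"gripper": 1}]}}

```text
clock: 17.65
position: [488.5, -145.0, 120.2]
ee_rot: [0.113, 0.994, 0.0, 0.001]
contact_force: [-0.0, -0.1, -1.2]
gripper_width: 15.4
grasp_force: 60.0
```

```bash
python3 - <<'E'
from h import *
s=arm.read_state();print(s['clock'],s['position'],s['ee_rot'],tool(np.array([486.5,-145.3,66])-s['position'],s))
E
```

```text
17.65 [ 488.49781208 -145.01382721  120.16700805] [1.13060499e-01 9.93587159e-01 2.59151552e-05 1.37156333e-03] [ 0.20297518 -0.07472956  5.41614214]
```

Emit:
{"api": "send_rows", "payload": {"targets": [{"x": 0.1,"y": 0,"z": 1.0,"ax": 0,"ay": 0,"az": 0,"gripper": 1},{"x": 0,"y": 0,"z": 1.0,"ax": 0,"ay": 0,"az": 0,"gripper": 1},{"x": 0,"y": 0,"z": 1.0,"ax": 0,"ay": 0,"az": 0,"gripper": 1},{"x": 0,"y": 0,"z": 1.0,"ax": 0,"ay": 0,"az": 0,"gripper": 1},{"x": 0,"y": 0,"z": 0.5,"ax": 0,"ay": 0,"az": 0,"gripper": 1}]}}

```text
clock: 18.07
position: [485.5, -144.7, 72.2]
ee_rot: [0.114, 0.994, -0.0, -0.001]
contact_force: [-0.1, -0.2, -1.0]
gripper_width: 15.4
grasp_force: 60.0
```

Emit:
{"api": "send_rows", "payload": {"targets": [{"x": 0,"y": 0,"z": 0.5,"ax": 0,"ay": 0,"az": 0,"gripper": 1},{"x": 0,"y": 0,"z": 0.3,"ax": 0,"ay": 0,"az": 0,"gripper": 1},{"x": 0,"y": 0,"z": 0,"ax": 0,"ay": 0,"az": 0,"gripper": 1},{"x": 0,"y": 0,"z": 0,"ax": 0,"ay": 0,"az": 0,"gripper": 1},{"x": 0,"y": 0,"z": 0,"ax": 0,"ay": 0,"az": 0,"gripper": 1}]}}

```text
clock: 18.48
position: [486.8, -144.8, 66.2]
ee_rot: [0.113, 0.994, 0.0, 0.0]
contact_force: [-0.2, 0.9, -1.5]
gripper_width: 15.1
grasp_force: 60.0
```

Emit:
{"api": "send_rows", "payload": {"targets": [{"x": 0,"y": 0,"z": 0,"ax": 0,"ay": 0,"az": 0,"gripper": 1},{"x": 0,"y": 0,"z": 0,"ax": 0,"ay": 0,"az": 0,"gripper": 1},{"x": 0,"y": 0,"z": 0,"ax": 0,"ay": 0,"az": 0,"gripper": 1},{"x": 0,"y": 0,"z": 0,"ax": 0,"ay": 0,"az": 0,"gripper": 1},{"x": 0,"y": 0,"z": 0,"ax": 0,"ay": 0,"az": 0,"gripper": 1}]}}

```text
clock: 18.9
position: [486.5, -144.7, 65.9]
ee_rot: [0.113, 0.994, 0.0, 0.0]
contact_force: [-0.2, 1.2, -2.1]
gripper_width: 15.4
grasp_force: 60.0
```

```bash
python3 - <<'E'
from h import *
s=arm.read_state();print(s['clock'],s['position'],s['ee_rot'],tool(np.array([486.5,-145.3,66])-s['position'],s),s['contact_force'],s['grasp_force'])
m=arm.camera_model("wrist");p,d=arm.get_image("wrist");W=cloud(m,d)
k=(W[...,2]>61)&(W[...,2]<69)&(np.hypot(W[...,0]-488,W[...,1]+146)<45);X=(W[k]-[488.2,-146.7,65])@R.from_quat(s['ee_rot']).as_matrix();print('rim in conn frame (tool axes)',k.sum(),X.min(0),X.max(0))
M=R.from_quat(s['ee_rot']).as_matrix()
k=(W[...,2]>91)&(W[...,2]<104)&(np.hypot(W[...,0]-488,W[...,1]+146)<45);X=(W[k]-[488.2,-146.7,65])@M;print('flange',k.sum(),np.percentile(X,1,0),np.percentile(X,99,0))
k=(W[...,2]>70)&(W[...,2]<90)&(np.hypot(W[...,0]-488,W[...,1]+146)<35);X=W[k];print('nose z min',k.sum(),np.percentile(X[:,2],[0,2,10]) if k.sum() else '')
E
```

```text
18.9 [ 486.5116112  -144.74891308   65.9340214 ] [1.13390247e-01 9.93550517e-01 1.65958849e-05 1.47762704e-04] [-0.01128762 -0.05395277 -0.00659818] [-0.17950444  1.2499863  -2.05471949] 59.99221444129944
rim in conn frame (tool axes) 533 [ 20.84553523 -18.41190244  -2.40456204] [31.42147505 19.52589613  3.98868633]
flange 1887 [  7.28436831 -16.21906912 -38.17265684] [ 28.86774627  17.19520952 -29.64574629]
nose z min 45 [76.9630424  77.19463496 77.40675445]
```

```bash
python3 -c "
from bench import arm
print(arm.job_done())"
```

```text
the job is handed in; nothing more can be done
None
```

The job is handed in at about 19 s of the 61 s allowed. The plate went to the round mark with a pause, then was left with the pointer about 1 mm from the square mark's centre, and the plug went over the rail and is held still and upright about 11 mm above the connector, centred within about 1 mm. My first grip closed above the post without harm, because the real finger ends sit about 42 mm nearer the wrist than the reported TCP. The verdict was not returned, and I did not re-check the bystanders at the end.

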